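Clear the runway and slide the topping lid open

TASK

The steel topping station is to be uncovered for service, but the yellow-capped sauce jar stands in the way of its sliding lid. With the fingertips, push the jar (do not pick it up or tip it) across the steel top until it stands wholly on the blue strip along the back of the station; then push the lid by its red tab until it is fully open against its stop. The lid must not hit the jar, and everything else stays where it is.

Things in the scene. Friction and masses are not known exactly. Their poses are not given: they have to be found in the camera images.
- station: Fixed aluminium topping station, 300 (x) by 400 (y) by 100 mm high, turned by some yaw. Origin: on the table under the middle of the lid's runway; in its frame the body reaches x -100 to +200, y -200 to +200 mm (+x away from the robot). Flat top at z 100 mm: covered well with two pans at y -180 to -10, open deck at y -10 to +200. The lid's runway is x -80 to +80.
- strip (a point): Middle of the blue strip let in flush along the back of the station's top (z 100 mm; axes as the station's): station x 85 to 188, y -192 to +192 mm, middle at x 137, y 0. A lip 16 mm high with its inner face at station x 192 closes the back.
- lid (a joint): Sliding lid, in m: 0 = well covered, 0.170 = fully open against the stop. It slides along the station's +y axis over the deck and cannot come off. Starts 0 to 0.02. Friction about 2 N plus 8 N per m/s; stays where it is left. Dark steel plate 160 (x) by 180 (y) mm, underside 102, top 107 mm above the table; centre at station x 0, y -95 mm at joint 0.
- lid_tab (a point): Centre of the upright red tab on the lid (axes as the station's): 90 (x) by 6 (y) by 32 mm high, from 107 to 139 mm above the table. It stands 77 mm on the -y side of the lid's centre, so at joint 0 it is at station x 0, y -172 mm, z 123 mm. Push its -y face towards +y.
- jar_mid (a point): Centre (40 mm above its foot) of the loose amber sauce jar with the yellow cap, upright, 56 mm in diameter, 80 mm high, 0.2 to 0.45 kg. It starts on the deck, on the runway; the lid cannot open past it.
- shaker_mid (a point): Centre of a green shaker with a steel cap, 40 mm in diameter, 75 mm high, standing on the blue strip on the well's side. Leave it alone.
- bowl: White bowl, 130 mm across, 60 mm high, on the table to the left; origin under its foot. Bystander.
- sauce: Black sauce bottle with a red cap, 60 mm in diameter, 170 mm high, on the table to the left; origin under its foot. Bystander.
- cup: Red cup, 76 mm across, 100 mm high, on the table to the right; origin under its foot. Bystander.
- ladle: Spoon with a wooden handle and a steel bowl, lying on the table to the right. Bystander.

How it is judged:
By the outcome, as a careful person would: the job done as asked, in the order asked, and still so for the second after the job is handed in, with the robot touching nothing.
It also fails if it takes over 51 s, if anything falls off the work surface, if the arm or the gripper's body presses on something with over 40 N, if the wrist force passes 120 N, or if a joint passes its speed limit or range.

ROBOT

A 7-joint arm with a two-finger parallel gripper is mounted at the origin on the work surface. World frame = base frame: x ahead of the robot, y to its left, z up, the work surface at z = 0. Lengths are in m, angles in rad, forces in N, time in s.
With the tool pointing down it reaches from about 0.35 to 0.9 m from the base axis. Payload 19.9 kg.
Tool frame: the origin (TCP) lies midway between the tips of the shut fingers; the grasp point (between the pads) lies 19 mm behind it; z points along the fingers, y is the line along which they close (so a half turn about z gives the same grasp; the last joint's range is limited). The gripper opens to 85 mm and grips with 20 to 120 N. Pads are 22 mm wide; open, the fingers measure 114 mm over their backs; the gripper's body (76 mm by 85 mm) begins 54 mm behind the grasp point. The pads swing forward as they close: fully open they stand 13 mm farther back than shut.
Start: joints at [1.135, 0.417, -0.01, 1.614, 0.005, 1.111, -0.053], TCP at [0.24, -0.577, 0.207] pointing down, gripper open.
Joint ranges: [-2.81, 2.81], [-0.39, 2.02], [-1.27, 1.25], [0.06, 2.57], [-1.19, 4.33], [0.19, 2], [-2.82, 2.82]. Speed limits (rad/s): [1.89, 1.89, 2.39, 2.39, 3.01, 3.01, 3.01].

INTERFACE

Orientations are given as [roll, pitch, yaw] about the fixed x, y, z axes, in that order (R = Rz(yaw) Ry(pitch) Rx(roll)).
In Python, from workcell import get_obs, viewer, arm gives the robot as it stands. The module is installed in compiled form; this text tells all that it offers.
- The arm moves only by the tool servo_tool, never from a script. Its argument "steps" is a list of rows, each a list of 3 entries, a list of its own where there are three numbers: the opening, from -1 (shut) to 1 (fully open), then the shift along the tool's x, y, z in m, then the turn about the tool's z in rad. A call has exactly 10 rows; each row shifts and turns the commanded pose from where the row before left it, along the tool's axes as they then stand; what a row does not reach is not made up. A row lasts 1/10 s, in which the tool goes at most 50 mm and 8.59 degrees, less where a joint would pass 70% of its speed; a pose out of reach is approached as far as the arm can. A call is refused whole if a number of a shift passes 0.05 or a number of a turn 0.15, either way. A call with a gripper value outside its range is refused whole. The fingers move at their own pace and stop on an object; "grip_force" is the grip in N (left out, the last holds). Time passes only in rows, so rows that do not move let the fingers close, or fill a call up. It gives the time, the measured TCP pose, the force, the opening and the grip force at its end, in the units of the state.
- get_obs(): the state, without advancing time (a new reading comes with each control period).
- viewer.camera(name): name is "scene" or "top"; returns a dict with "image" (400x640x3 uint8, blue, green, red), "K" (3x3 intrinsics, pixels), "D" ([k1, k2, p1, p2, k3] as OpenCV has them; the pictures are not rectified), "R" (3x3) and "t" (3): a world point X has camera coordinates R X + t. Camera axes: x right, y down, z forward; pixel columns grow to the right and rows downward; lengths in m; the calibration is good to about 2 mm. A picture is of the moment at which its call begins. There is no depth.
- arm.finish_job(): hands the job in; it is judged then, once.
The state is a dict: "clock": time; "joint_positions": joint angles; "dq": joint speeds; "joint_torque": joint torques, N m; "ee_pos": TCP position; "eef_rot": TCP orientation; "wrist_force": force on the tool from outside, world axes, zero at the start; "wrist_torque": the same for the moment, N m; "grip_width": finger opening in m; "grip_force": force on a finger pad.
Only numpy, scipy, OpenCV 4.12 (cv2) and the standard library are available. Lean on these libraries where they do the work, as an engineer would, in place of code of your own. Each camera call takes 0.05 s, during which the arm holds its last target. There are 200 camera calls.

## Working session

There is one attempt and no reset: what is moved stays moved. The work goes in short steps, Python scripts to look and compute and a tool call to move; the robot and the scene stay as the last step left them, time stands still between calls to the robot, and variables do not carry over. Pictures are saved under pics/ and viewed, at most 10 in all, crops included, and the job is handed in when it is done.

Besides the shell and the picture viewer there is one more tool, called after ">>>" in YAML: its name, and indented under it one key for each argument. servo_tool: Moves the arm, as the interface text tells. Its arguments: {"type":"object","properties":{"steps":{"type":"array"},"grip_force":{"type":"number"}},"required":["steps"]}

```bash
mkdir -p pics
python3 - <<'E'
from workcell import get_obs, viewer
import cv2,pickle
o=get_obs(); print({k:o[k] for k in('clock','ee_pos','eef_rot','wrist_force','grip_width')})
for n in('top','scene'):
    c=viewer.camera(n); pickle.dump(c,open(n+'.pkl','wb')); cv2.imwrite(f'pics/{n}0.png',c['image'])
    print(n,c['K'].tolist() if hasattr(c['K'],'tolist') else c['K'],c['D'],-(c['R'].T@c['t']))
E
```

```text
{'clock': 0.0, 'ee_pos': array([ 0.24022948, -0.57656085,  0.20625594]), 'eef_rot': array([-3.14033228e+00,  9.34324259e-05,  3.94814398e-01]), 'wrist_force': array([0.35564032, 0.77086913, 0.78875283]), 'grip_width': 0.08556021126841895}
top [[516.0064561592882, 0.0, 308.85535507023906], [0.0, 516.0064561592882, 198.16014158122414], [0.0, 0.0, 1.0]] [-0.11137725  0.          0.          0.          0.        ] [ 0.3232676  -0.00926207  1.68530865]
scene [[444.2605334803481, 0.0, 319.35395949003305], [0.0, 444.2605334803481, 198.31966905898764], [0.0, 0.0, 1.0]] [0.03042723 0.         0.         0.         0.        ] [0.92803812 0.65181997 1.08413108]
```

View pics/top0.png

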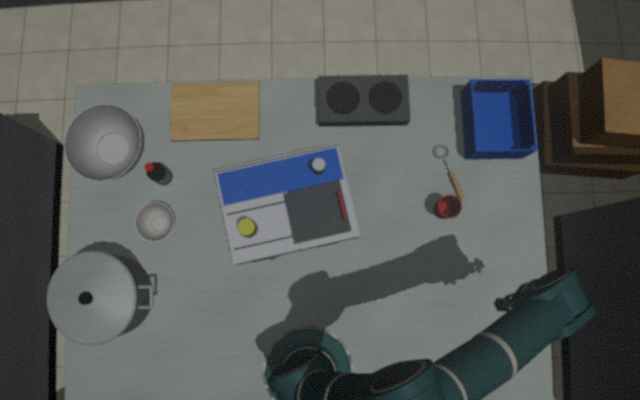

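View pics/scene0.png

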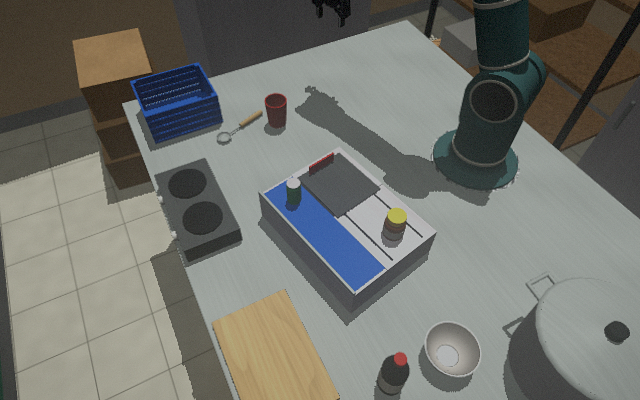

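The top view shows the station centred near (285,205), with the blue strip at the back from (217,190) to (340,160). The jar cap is at (247,227), the shaker at (318,164) and the red tab at (341,205). Both views agree. Next I'll segment and triangulate.

```bash
cat > h.py <<'E'
import cv2,numpy as np,pickle
def ray(c,p,z):
    u=cv2.undistortPoints(np.array(p,float).reshape(-1,1,2),c['K'],c['D'])[:,0]
    d=np.c_[u,np.ones(len(u))]@c['R']; o=-c['R'].T@c['t']
    return o+d*((z-o[2])/d[:,2])[:,None]
def blob(c,lo,hi,box):
    x0,y0,x1,y1=box; h=cv2.cvtColor(c['image'],cv2.COLOR_BGR2HSV)
    m=np.zeros(h.shape[:2],np.uint8); m[y0:y1,x0:x1]=cv2.inRange(h,lo,hi)[y0:y1,x0:x1]
    n,l,s,ce=cv2.connectedComponentsWithStats(m); i=1+np.argmax(s[1:,4]); return (l==i).astype(np.uint8),ce[i],s[i]
Y=((20,100,60),(38,255,255)); B=((105,130,50),(125,255,255)); RD=((0,110,50),(8,255,255)); RD2=((170,110,50),(180,255,255))
def st(T,w): # world->station, T=(x,y,yaw)
    c,s=np.cos(T[2]),np.sin(T[2]); return (np.array(w)[...,:2]-T[:2])@np.array([[c,-s],[s,c]])
def wd(T,p):
    c,s=np.cos(T[2]),np.sin(T[2]); return np.array(p)@np.array([[c,s],[-s,c]])+T[:2]
E
python3 - <<'E'
from h import *
for n,bb,jb,tb in(('top',(205,140,350,210),(230,210,265,245),(325,185,355,225)),('scene',(250,170,400,300),(375,195,420,240),(300,145,340,175))):
    c=pickle.load(open(n+'.pkl','rb'))
    m,ce,s=blob(c,*B,bb); k=cv2.findContours(m,0,2)[0]; k=cv2.convexHull(max(k,key=len))
    w=ray(c,k[:,0],.1)[:,:2].astype(np.float32)
    r=cv2.minAreaRect(w*1000); print(n,'strip',r)
    m,ce,s=blob(c,*Y,jb); print(' jar cap',ce,s,ray(c,[ce],.18))
    for R in(RD,RD2):
        try: m,ce,s=blob(c,*R,tb); print(' tab',ce,s,ray(c,[ce],.123))
        except Exception as e: print(e)
E
```

```text
top strip ((615.1453247070312, 77.4480209350586), (100.83099365234375, 376.54266357421875), 11.644601821899414)
 jar cap [246.29257642 226.79039301] [238 219  18  17 229] [[0.45244599 0.17359359 0.18      ]]
 tab [343.53333333 214.6       ] [342 210   4  10  15] [[ 0.48891432 -0.11594073  0.123     ]]
 tab [339.77272727 198.95454545] [338 194   5  12  22] [[ 0.53721599 -0.1057967   0.123     ]]
scene strip ((613.728271484375, 74.38106536865234), (100.30207824707031, 381.7565002441406), 11.686423301696777)
 jar cap [396.63967611 215.45748988] [387 208  20  16 247] [[0.45235451 0.17350296 0.18      ]]
 tab [323.60714286 158.28571429] [314 153  20  12  28] [[ 0.4992301  -0.12675957  0.123     ]]
 tab [313.  164.5] [313 164   1   2   2] [[ 0.5380429  -0.11908378  0.123     ]]
```

>>> servo_tool:
  steps:
    - [-0.2, [0, 0, 0], 0.096]
    - [-0.2, [0, 0, 0], 0.096]
    - [-0.2, [0.03, -0.035, 0], 0]
    - [-0.2, [0.035, -0.035, 0], 0]
    - [-0.2, [0.035, -0.035, 0], 0]
    - [-0.2, [0.035, -0.035, 0], 0]
    - [-0.2, [0.035, -0.035, 0], 0]
    - [-0.2, [0.035, -0.035, 0], 0]
    - [-0.2, [0.035, -0.035, 0], 0]
    - [-0.2, [0.03, -0.03, 0], 0]

```text
clock: 1.1
ee_pos: [0.4504, -0.2507, 0.2069]
eef_rot: [-3.141, -0.0, 0.204]
wrist_force: [0.8, -0.8, 0.2]
grip_width: 0.0343
grip_force: 0.0
```

```bash
cat > s.py <<'E'
from h import *; from workcell import get_obs
T=np.array([.481,.049,.2033]); 
if __name__=='__main__':
    o=get_obs(); print(o['clock'],'station xy',st(T,o['ee_pos']).round(4),'z',o['ee_pos'][2].round(4),'yaw err',(o['eef_rot'][2]-T[2]).round(4),o['eef_rot'].round(3),'w',o['grip_width'].round(4),o['wrist_force'].round(1))
E
python3 s.py; python3 -c "
from s import *; print(st(T,[[.4524,.1736],[.615,.0765],[.513,-.111]]))"
```

```text
[[-2.85395425e-03  1.27808352e-01]
 [ 1.36792673e-01 -1.21275097e-04]
 [-9.63413780e-04 -1.63165780e-01]]Traceback (most recent call last):
  File "s.py", line 4, in <module>
    o=get_obs(); print(o['clock'],'station xy',st(T,o['ee_pos']).round(4),'z',o['ee_pos'][2].round(4),'yaw err',(o['eef_rot'][2]-T[2]).round(4),o['eef_rot'].round(3),'w',o['grip_width'].round(4),o['wrist_force'].round(1))
                                                                                                                                                                          ^^^^^^^^^^^^^^^^^^^^^
AttributeError: 'float' object has no attribute 'round'
```

>>> servo_tool:
  steps:
    - [-0.2, [0, -0.03, 0], 0]
    - [-0.2, [0, -0.047, 0], 0]
    - [-0.2, [0, -0.047, 0], 0]
    - [-0.2, [0, -0.047, 0], 0]
    - [-0.2, [0, -0.047, 0], 0]
    - [-0.2, [0, -0.047, 0], 0]
    - [-0.2, [0, -0.047, 0], 0]
    - [-0.2, [0, -0.047, 0], 0]
    - [-0.2, [0, -0.04, 0], 0]
    - [-0.2, [0, -0.016, 0], 0]

```text
clock: 2.1
ee_pos: [0.3647, 0.1565, 0.207]
eef_rot: [-3.141, -0.0, 0.207]
wrist_force: [0.2, -0.8, -0.3]
grip_width: 0.0346
grip_force: 0.0
```

```bash
sed -i "s/o\['grip_width'\].round(4)/o['grip_width']/" s.py; python3 s.py
```

```text
2.1 station xy [-0.0922  0.1287] z 0.207 yaw err 0.0033 [-3.141 -0.     0.207] w 0.034564658031336314 [ 0.2 -0.8 -0.3]
```

>>> servo_tool:
  steps:
    - [-0.2, [0.006, 0, 0.01], 0]
    - [-0.2, [0.006, 0, 0.02], 0]
    - [-0.2, [0, 0, 0.02], 0]
    - [-0.2, [0, 0, 0.02], 0]
    - [-0.2, [0, 0, 0.012], 0]
    - [-0.2, [0, 0, 0.005], 0]
    - [-0.2, [0, 0, 0], 0]
    - [-0.2, [0, 0, 0], 0]
    - [-0.2, [0, 0, 0], 0]
    - [-0.2, [0, 0, 0], 0]

```text
clock: 3.1
ee_pos: [0.3779, 0.1558, 0.1204]
eef_rot: [3.142, -0.001, 0.203]
wrist_force: [0.3, -0.4, -0.2]
grip_width: 0.0341
grip_force: 0.0
```

```bash
python3 s.py
python3 - <<'E'
from workcell import viewer; import cv2
c=viewer.camera('scene'); cv2.imwrite('pics/s1.png',cv2.resize(c['image'][130:300,250:470],None,fx=3,fy=3))
E
```

```text
3.1 station xy [-0.0794  0.1254] z 0.1204 yaw err -0.0006 [ 3.142e+00 -1.000e-03  2.030e-01] w 0.03414383774522804 [ 0.3 -0.4 -0.2]
```

View pics/s1.png

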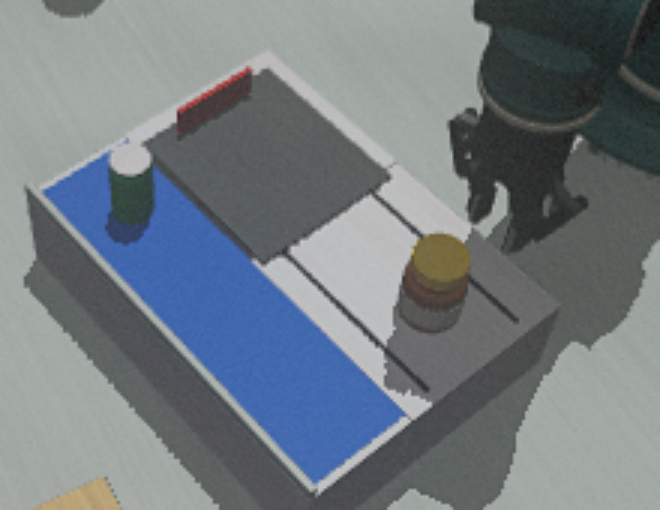

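The jar is at (435,285) in the crop. The fingers are on its robot side, above the deck edge near (500,225), and the lid is clear. Now I'll push slowly along station +x.

>>> servo_tool:
  steps:
    - [-0.2, [0.015, -0.002, 0], 0]
    - [-0.2, [0.015, 0, 0], 0]
    - [-0.2, [0.008, 0, 0], 0]
    - [-0.2, [0.008, 0, 0], 0]
    - [-0.2, [0.008, 0, 0], 0]
    - [-0.2, [0.01, 0, 0], 0]
    - [-0.2, [0.01, 0, 0], 0]
    - [-0.2, [0.01, 0, 0], 0]
    - [-0.2, [0.01, 0, 0], 0]
    - [-0.2, [0.006, 0, 0], 0]

```text
clock: 4.15
ee_pos: [0.4751, 0.1778, 0.1199]
eef_rot: [3.141, 0.001, 0.203]
wrist_force: [-5.8, -1.8, 5.6]
grip_width: 0.0343
grip_force: 3.7
```

```bash
python3 s.py
python3 - <<'E'
from s import *; from workcell import viewer
c=viewer.camera('scene'); m,ce,s=blob(c,*Y,(250,130,470,300)); print(ce,s,st(T,ray(c,[ce],.18)))
cv2.imwrite('pics/s2.png',cv2.resize(c['image'][130:300,250:470],None,fx=3,fy=3))
E
```

```text
4.15 station xy [0.0203 0.1274] z 0.1199 yaw err -0.0005 [3.141e+00 1.000e-03 2.030e-01] w 0.034322681190713876 [-5.8 -1.8  5.6]
[380.52873563 226.62068966] [371 219  20  17 261] [[0.05186235 0.12681815]]
```

View pics/s2.png

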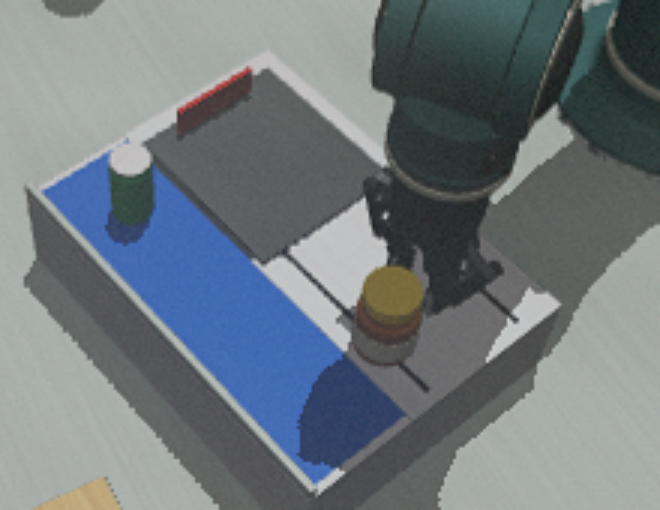

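The jar is upright and nested between the fingers, with its cap at (392,293) in the crop. That puts it at station (0.052, 0.127), 31.6 mm ahead of the TCP. 85 mm remain.

>>> servo_tool:
  steps:
    - [-0.2, [0.008, 0, 0], 0]
    - [-0.2, [0.01, 0, 0], 0]
    - [-0.2, [0.01, 0, 0], 0]
    - [-0.2, [0.01, 0, 0], 0]
    - [-0.2, [0.01, 0, 0], 0]
    - [-0.2, [0.01, 0, 0], 0]
    - [-0.2, [0.01, 0, 0], 0]
    - [-0.2, [0.008, 0, 0], 0]
    - [-0.2, [0.006, 0, 0], 0]
    - [-0.2, [0.003, 0, 0], 0]

```text
clock: 5.2
ee_pos: [0.5581, 0.195, 0.1198]
eef_rot: [3.142, 0.001, 0.203]
wrist_force: [-6.4, -1.2, 5.1]
grip_width: 0.0341
grip_force: 4.1
```

```bash
python3 s.py
python3 - <<'E'
from s import *; from workcell import viewer
c=viewer.camera('scene'); m,ce,s=blob(c,*Y,(250,130,470,300)); print(ce,s,st(T,ray(c,[ce],.18)))
E
```

```text
5.2 station xy [0.105  0.1274] z 0.1198 yaw err -0.0004 [3.142e+00 1.000e-03 2.030e-01] w 0.03406286074082298 [-6.4 -1.2  5.1]
[354.80555556 245.38194444] [345 237  21  19 288] [[0.13695405 0.12734546]]
```

The jar is at station (0.137, 0.127), wholly on the strip. I'll back off, lift and close the fingers.

>>> servo_tool:
  steps:
    - [-0.2, [-0.008, 0, 0], 0]
    - [-0.2, [-0.02, 0, 0], 0]
    - [-0.2, [-0.025, 0, 0], 0]
    - [-0.2, [-0.025, 0, -0.02], 0]
    - [-0.2, [-0.02, 0, -0.04], 0]
    - [-1, [-0.007, 0.03, -0.03], 0]
    - [-1, [0, 0.045, 0], 0]
    - [-1, [0, 0.047, 0], 0]
    - [-1, [0, 0.047, 0], 0]
    - [-1, [0, 0.047, 0], 0]

```text
clock: 6.25
ee_pos: [0.4985, -0.0397, 0.2101]
eef_rot: [3.141, -0.0, 0.203]
wrist_force: [0.8, 0.7, -0.0]
grip_width: 0.0001
grip_force: 0.0
```

>>> servo_tool:
  steps:
    - [-1, [0, 0.047, 0], 0]
    - [-1, [0, 0.047, 0], 0]
    - [-1, [0, 0.04, 0], 0]
    - [-1, [0, 0.02, 0], 0]
    - [-1, [0, 0, 0], 0]
    - [-1, [0, 0, 0], 0]
    - [-1, [0, 0, 0], 0]
    - [-1, [0, 0, 0], 0]
    - [-1, [0, 0, 0], 0]
    - [-1, [0, 0, 0], 0]

```text
clock: 7.25
ee_pos: [0.5301, -0.1882, 0.2099]
eef_rot: [-3.142, -0.0, 0.203]
wrist_force: [0.5, 0.1, -0.5]
grip_width: 0.0001
grip_force: 0.0
```

```bash
python3 s.py
python3 - <<'E'
from s import *; from workcell import viewer
c=viewer.camera('scene'); m,ce,s=blob(c,*Y,(250,130,470,300)); print(ce,s,st(T,ray(c,[ce],.18)))
cv2.imwrite('pics/s3.png',cv2.resize(c['image'][90:300,230:470],None,fx=2.7,fy=2.7))
E
```

```text
7.25 station xy [ 2.000e-04 -2.422e-01] z 0.2099 yaw err 0.0001 [-3.142 -0.     0.203] w 6.028427751104305e-05 [ 0.5  0.1 -0.5]
[354.94326241 245.0106383 ] [345 237  21  17 282] [[0.13600979 0.12678309]]
```

View pics/s3.png

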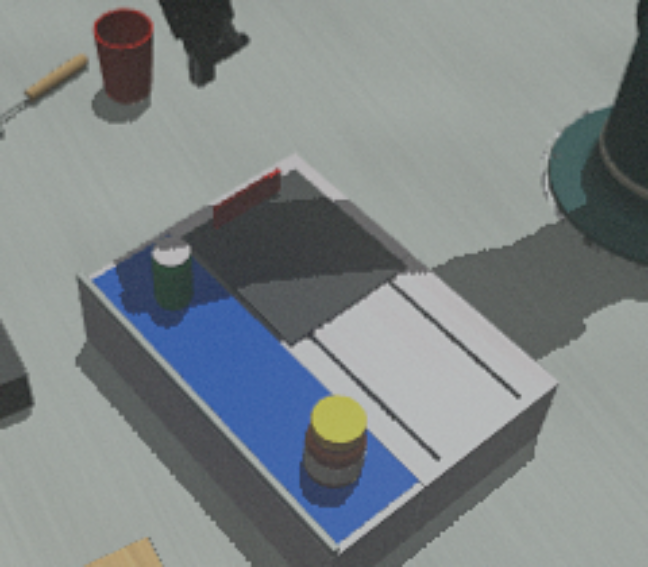

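The jar stands upright, wholly on the blue strip near (335,460) in the crop. The shaker is undisturbed, and the fingers are past the tab's -y side. I'll go down and push the tab.

>>> servo_tool:
  steps:
    - [-1, [0, 0, 0.02], 0]
    - [-1, [0, 0, 0.025], 0]
    - [-1, [0, 0, 0.025], 0]
    - [-1, [0, 0, 0.012], 0]
    - [-1, [0, 0, 0.006], 0]
    - [-1, [0, -0.015, 0], 0]
    - [-1, [0, -0.02, 0], 0]
    - [-1, [0, -0.01, 0], 0]
    - [-1, [0, -0.01, 0], 0]
    - [-1, [0, -0.01, 0], 0]

```text
clock: 8.3
ee_pos: [0.5172, -0.1245, 0.1224]
eef_rot: [3.141, -0.001, 0.203]
wrist_force: [0.7, -0.7, 0.1]
grip_width: 0.0
grip_force: 0.0
```

>>> servo_tool:
  steps:
    - [-1, [0, -0.01, 0], 0]
    - [-1, [0, -0.012, 0], 0]
    - [-1, [0, -0.012, 0], 0]
    - [-1, [0, -0.012, 0], 0]
    - [-1, [0, -0.012, 0], 0]
    - [-1, [0, -0.012, 0], 0]
    - [-1, [0, -0.012, 0], 0]
    - [-1, [0, -0.012, 0], 0]
    - [-1, [0, -0.01, 0], 0]
    - [-1, [0, -0.006, 0], 0]

```text
clock: 9.3
ee_pos: [0.4947, -0.0161, 0.1219]
eef_rot: [-3.141, -0.0, 0.204]
wrist_force: [-0.5, -0.0, -0.4]
grip_width: 0.0001
grip_force: 0.0
```

```bash
python3 s.py
python3 - <<'E'
from s import *; from workcell import viewer
c=viewer.camera('scene'); m,ce,s=blob(c,*Y,(250,130,470,300)); print(ce,s,st(T,ray(c,[ce],.18)))
cv2.imwrite('pics/s4.png',cv2.resize(c['image'][90:300,230:470],None,fx=2.7,fy=2.7))
E
```

```text
9.3 station xy [ 0.0003 -0.0665] z 0.1219 yaw err 0.0003 [-3.141 -0.     0.204] w 0.00010566731457423857 [-0.5 -0.  -0.4]
[354.92957746 245.0528169 ] [345 237  21  17 284] [[0.13611348 0.12684992]]
```

View pics/s4.png

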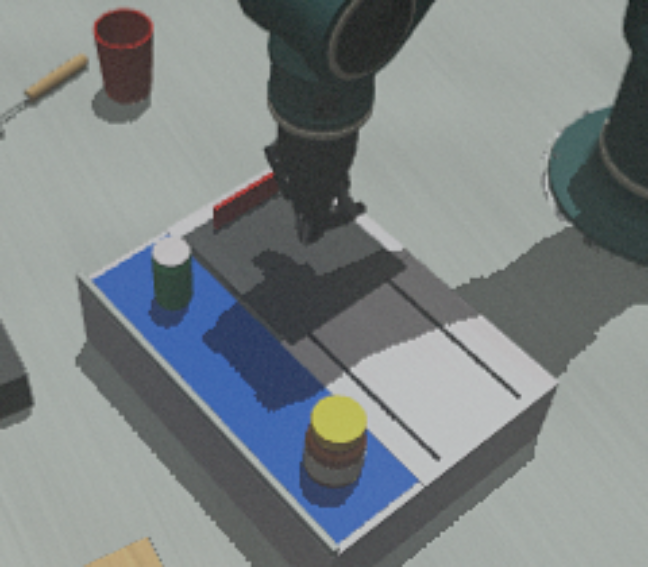

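The picture shows the lid still in place, with the tab at (245,200), while the fingers at (310,240) look past it. That doesn't fit with almost no force, so I'll check by projection.

Run:
```python
from s import *; from workcell import viewer
o=get_obs(); P={'tcp':o['ee_pos']}
for y in(-.172,-.163,-.05):
    for z in(.107,.139):
        for x in(-.045,.045): P[(x,y,z)]=np.r_[wd(T,[x,y]),z]
c={n:viewer.camera(n) for n in('scene','top')}
for k,p in P.items():
    print(k,[ (np.round((cv2.projectPoints(np.array([p]),cv2.Rodrigues(c[n]['R'])[0],c[n]['t'],c[n]['K'],c[n]['D'])[0].ravel()-(np.array([230,90]) if n=='scene' else [200,130]))*(2.7 if n=='scene' else 4))).astype(int) for n in c])
cv2.imwrite('pics/t5.png',cv2.resize(c['top']['image'][130:280,200:400],None,fx=4,fy=4))
```

```text
tcp [array([307, 254]), array([442, 334])]
(-0.045, -0.172, 0.107) [array([274, 185]), array([590, 363])]
(0.045, -0.172, 0.107) [array([210, 223]), array([563, 250])]
(-0.045, -0.172, 0.139) [array([275, 165]), array([593, 359])]
(0.045, -0.172, 0.139) [array([209, 203]), array([566, 243])]
(-0.045, -0.163, 0.107) [array([279, 190]), array([578, 365])]
(0.045, -0.163, 0.107) [array([215, 228]), array([552, 252])]
(-0.045, -0.163, 0.139) [array([280, 169]), array([581, 361])]
(0.045, -0.163, 0.139) [array([215, 208]), array([554, 246])]
(-0.045, -0.05, 0.107) [array([348, 251]), array([435, 398])]
(0.045, -0.05, 0.107) [array([283, 294]), array([409, 284])]
(-0.045, -0.05, 0.139) [array([351, 232]), array([435, 394])]
(0.045, -0.05, 0.139) [array([284, 274]), array([409, 279])]
```

View pics/t5.png

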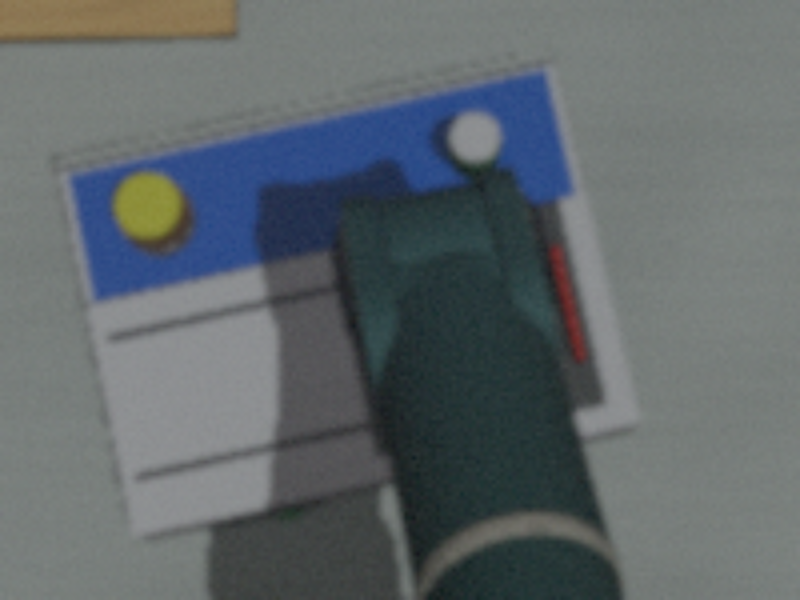

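The tab and lid have not moved, and in the scene view the visible tip sits about 14 crop pixels above the projected TCP. The tips may be higher than reported. I'll look closer with the contrast raised.

Run:
```python
from s import *; from workcell import viewer
c=viewer.camera('scene'); o=get_obs()
im=c['image'][130:200,310:390].astype(float); im=(255*np.clip(im/140,0,1)**.5).astype(np.uint8)
im=cv2.resize(im,None,fx=8,fy=8,interpolation=cv2.INTER_NEAREST)
for dz in(0,.02,.04):
    p=cv2.projectPoints(np.array([o['ee_pos']+[0,0,dz]]),cv2.Rodrigues(c['R'])[0],c['t'],c['K'],c['D'])[0].ravel()
    q=((p-[310,130]+.5)*8).astype(int); print(dz,q); cv2.circle(im,tuple(map(int,q)),3,(0,255,0),-1)
cv2.imwrite('pics/s6.png',im)
```

```text
0 [268 433]
0.02 [271 396]
0.04 [274 358]
```

View pics/s6.png

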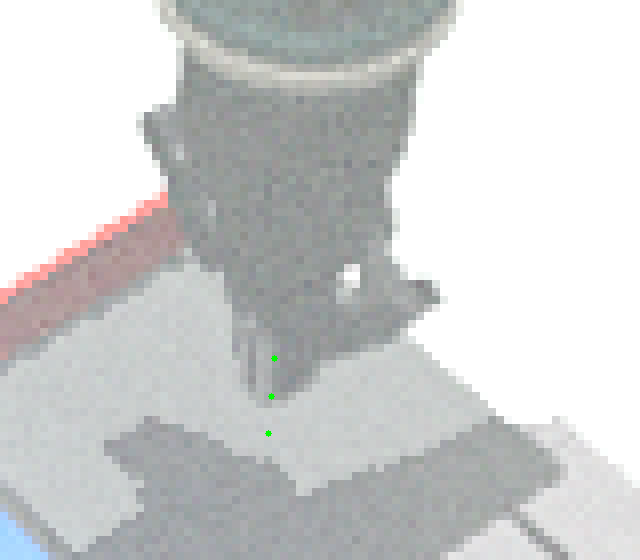

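The visible tip at (272,405) is about 18 mm above the reported TCP, so the shut fingers only skimmed over the tab and nothing moved. I'll go back over it and come down 18 mm lower.

>>> servo_tool:
  steps:
    - [-1, [0, 0, -0.03], 0]
    - [-1, [0, 0, -0.03], 0]
    - [-1, [0, 0.025, 0], 0]
    - [-1, [0, 0.045, 0], 0]
    - [-1, [0, 0.045, 0], 0]
    - [-1, [0, 0.04, 0], 0]
    - [-1, [0, 0.021, 0], 0]
    - [-1, [0, 0, 0], 0]
    - [-1, [0, 0, 0.02], 0]
    - [-1, [0, 0, 0.03], 0]

```text
clock: 10.5
ee_pos: [0.5311, -0.1898, 0.1325]
eef_rot: [3.14, -0.002, 0.202]
wrist_force: [0.6, -0.5, -1.1]
grip_width: -0.0003
grip_force: 0.0
```

>>> servo_tool:
  steps:
    - [-1, [0, 0, 0.02], 0]
    - [-1, [0, 0, 0.008], 0]
    - [-1, [0, 0, 0], 0]
    - [-1, [0, -0.015, 0], 0]
    - [-1, [0, -0.015, 0], 0]
    - [-1, [0, -0.01, 0], 0]
    - [-1, [0, -0.01, 0], 0]
    - [-1, [0, -0.01, 0], 0]
    - [-1, [0, -0.01, 0], 0]
    - [-1, [0, -0.01, 0], 0]

```text
clock: 11.5
ee_pos: [0.5142, -0.1108, 0.1041]
eef_rot: [3.141, -0.0, 0.203]
wrist_force: [0.2, -3.2, 1.8]
grip_width: -0.0001
grip_force: 1.6
```

```bash
cat > t.py <<'E'
from s import *; from workcell import viewer
c=viewer.camera('scene'); 
for n,C,z in(('jar',Y,.18),('tab',RD,.123)):
    m,ce,s=blob(c,*C,(290,130,400,300)); print(n,ce.round(1),s,st(T,ray(c,[ce],z)).round(4))
pickle.dump(c,open('last.pkl','wb'))
E
python3 s.py; python3 t.py
```

```text
11.5 station xy [ 0.0003 -0.1632] z 0.1041 yaw err -0.0008 [ 3.141 -0.     0.203] w -9.701651640873154e-05 [ 0.2 -3.2  1.8]
jar [354.9 245. ] [345 237  21  17 282] [[0.136  0.1268]]
tab [332.1 158.6] [326 156  12   7  20] [[-0.0364 -0.1595]]
```

Contact with the tab is confirmed: about 3 N against the push. I'll continue.

>>> servo_tool:
  steps:
    - [-1, [0, -0.01, 0], 0]
    - [-1, [0, -0.012, 0], 0]
    - [-1, [0, -0.012, 0], 0]
    - [-1, [0, -0.012, 0], 0]
    - [-1, [0, -0.012, 0], 0]
    - [-1, [0, -0.012, 0], 0]
    - [-1, [0, -0.012, 0], 0]
    - [-1, [0, -0.012, 0], 0]
    - [-1, [0, -0.01, 0], 0]
    - [-1, [0, -0.01, 0], 0]

```text
clock: 12.55
ee_pos: [0.491, 0.0013, 0.1039]
eef_rot: [-3.142, 0.0, 0.203]
wrist_force: [1.2, -2.1, 2.1]
grip_width: -0.0002
grip_force: 1.6
```

```bash
python3 s.py; python3 t.py
```

```text
12.55 station xy [ 0.0002 -0.0488] z 0.1039 yaw err -0.0005 [-3.142  0.     0.203] w -0.00019969507705209873 [ 1.2 -2.1  2.1]
jar [354.9 244.9] [345 236  21  18 297] [[0.1358 0.1265]]
tab [355.5 185.2] [354 184   4   3   4] [[-0.0224 -0.0412]]
```

>>> servo_tool:
  steps:
    - [-1, [0, -0.006, 0], 0]
    - [-1, [0, -0.006, 0], 0]
    - [-1, [0, -0.004, 0], 0]
    - [-1, [0, -0.003, 0], 0]
    - [-1, [0, -0.003, 0], 0]
    - [-1, [0, -0.002, 0], 0]
    - [-1, [0, -0.002, 0], 0]
    - [-1, [0, -0.002, 0], 0]
    - [-1, [0, -0.002, 0], 0]
    - [-1, [0, 0, 0], 0]

```text
clock: 13.6
ee_pos: [0.4851, 0.0302, 0.1039]
eef_rot: [-3.141, 0.0, 0.203]
wrist_force: [0.0, -1.2, 0.1]
grip_width: -0.0002
grip_force: 0.2
```

```bash
python3 s.py
```

```text
13.6 station xy [ 0.0002 -0.0193] z 0.1039 yaw err -0.0002 [-3.141  0.     0.203] w -0.00022049497814568512 [ 0.  -1.2  0.1]
```

>>> servo_tool:
  steps:
    - [-1, [0, -0.002, 0], 0]
    - [-1, [0, -0.002, 0], 0]
    - [-1, [0, -0.001, 0], 0]
    - [-1, [0, -0.001, 0], 0]
    - [-1, [0, -0.001, 0], 0]
    - [-1, [0, -0.001, 0], 0]
    - [-1, [0, -0.001, 0], 0]
    - [-1, [0, -0.001, 0], 0]
    - [-1, [0, -0.001, 0], 0]
    - [-1, [0, -0.001, 0], 0]

```text
clock: 14.6
ee_pos: [0.4844, 0.0324, 0.1039]
eef_rot: [3.132, 0.0, 0.195]
wrist_force: [15.0, -63.8, -4.5]
grip_width: 0.0002
grip_force: 29.3
```

```bash
python3 s.py
```

```text
14.6 station xy [-0.    -0.017] z 0.1039 yaw err -0.0087 [3.132 0.    0.195] w 0.00017088271538025367 [ 15.  -63.8  -4.5]
```

The lid is hard against its stop: 64 N, with the TCP stalled at y = -0.017. I'll release, lift and move clear.

>>> servo_tool:
  steps:
    - [-1, [0, 0.006, 0], 0]
    - [-1, [0, 0.006, 0], 0]
    - [-1, [0, 0.015, 0], 0]
    - [-1, [0, 0.025, 0], 0]
    - [-1, [0, 0.02, -0.02], 0]
    - [-1, [0, 0.01, -0.045], 0]
    - [-1, [0, 0.03, -0.04], 0]
    - [-1, [0, 0.049, 0], 0]
    - [-1, [0, 0.049, 0], 0]
    - [-1, [0, 0.049, 0], 0]

```text
clock: 15.6
ee_pos: [0.5354, -0.2137, 0.2094]
eef_rot: [3.141, -0.001, 0.204]
wrist_force: [0.6, 0.6, 0.3]
grip_width: 0.0001
grip_force: 0.0
```

>>> servo_tool:
  steps:
    - [-1, [0, 0.02, 0], 0]
    - [-1, [0, 0, 0], 0]
    - [-1, [0, 0, 0], 0]
    - [-1, [0, 0, 0], 0]
    - [-1, [0, 0, 0], 0]
    - [-1, [0, 0, 0], 0]
    - [-1, [0, 0, 0], 0]
    - [-1, [0, 0, 0], 0]
    - [-1, [0, 0, 0], 0]
    - [-1, [0, 0, 0], 0]

```text
clock: 16.6
ee_pos: [0.539, -0.2317, 0.2088]
eef_rot: [-3.142, 0.0, 0.203]
wrist_force: [-0.5, -0.4, 0.6]
grip_width: -0.0001
grip_force: 0.0
```

```bash
python3 s.py; python3 t.py; python3 -c "
from h import *;c=pickle.load(open('last.pkl','rb'));cv2.imwrite('pics/s7.png',cv2.resize(c['image'][90:300,230:470],None,fx=2.7,fy=2.7))"
```

```text
16.6 station xy [ 1.000e-04 -2.866e-01] z 0.2088 yaw err -0.0005 [-3.142  0.     0.203] w -6.761093128935745e-05 [-0.5 -0.4  0.6]
jar [355. 245.] [345 236  21  18 291] [[0.1357 0.1268]]
tab [360.7 192.6] [348 186  24  16  52] [[-0.0159 -0.0127]]
```

View pics/s7.png

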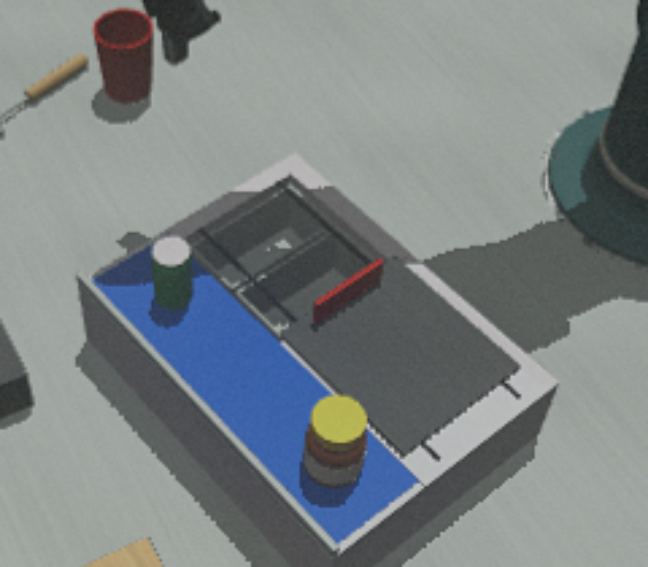

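The tab's top corners, near (315,302) and (383,262) in the crop, match the prediction for joint 0.170. The well is open. The jar is upright on the strip and clear of the lid, and the robot is clear of everything.

```bash
python3 -c "
from workcell import arm; print(arm.finish_job())"
```

```text
the job is handed in; nothing more can be done
None
```

The jar stands upright and wholly on the blue strip, the lid is fully open against its stop without touching the jar, and I handed the job in at about 17 s; my first push skimmed over the red tab without moving the lid and had to be repeated lower.

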